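Offer up a hinge leaf for pinning

ROBOT

A 6-joint arm with a two-finger parallel gripper is mounted at the origin on the work surface. World frame = base frame: x ahead of the robot, y to its left, z up, the work surface at z = 0. Lengths are in m, angles in rad, forces in N, time in s.
With the tool pointing down it reaches from about 0.25 to 0.775 m from the base axis. Payload 8.9 kg.
Tool frame: the origin (TCP) lies midway between the tips of the shut fingers; the grasp point (between the pads) lies 19 mm behind it; z points along the fingers, y is the line along which they close (so a half turn about z gives the same grasp; the last joint's range is limited). The gripper opens to 85 mm and grips with 20 to 120 N. Pads are 22 mm wide; open, the fingers measure 114 mm over their backs; the gripper's body (76 mm by 85 mm) begins 54 mm behind the grasp point. The pads swing forward as they close: fully open they stand 13 mm farther back than shut.
Start: joints at [1.202, 0.291, -0.153, 1.127, 0, 1.431], TCP at [0.12, 0.511, 0.231] pointing down, gripper open.
Joint ranges: [-2.52, 2.52], [-0.91, 1.74], [-1.3, 1.37], [-1.96, 2.02], [-1.52, 1.47], [-3.14, 3.14]. Speed limits (rad/s): [2.22, 2.22, 2.79, 3.14, 3.14, 3.14].

INTERFACE

Orientations are given as a unit quaternion [w, x, y, z].
In Python, from workcell import * gives the robot as it stands.
- The arm moves only by the tool send_rows, never from a script. Its argument "commands" is a list of rows, each a list of 3 entries, a list of its own where there are three numbers: the turn, a rotation vector about the tool's x, y, z in rad, then the shift along the tool's x, y, z in mm, then the opening, from -1 (shut) to 1 (fully open). A call has 1 to 8 rows; each row shifts and turns the commanded pose from where the row before left it, along the tool's axes as they then stand; what a row does not reach is not made up. A row lasts 1/12 s, in which the tool goes at most 41.7 mm and 7.16 degrees, less where a joint would pass 70% of its speed; a pose out of reach is approached as far as the arm can. A call with a gripper value outside its range is refused whole. The fingers move at their own pace and stop on an object; the grip force is fixed at half the most. Time passes only in rows, so rows that do not move let the fingers close. It gives the time, the measured TCP pose, the force, the opening and the grip force at its end, in the units of the state.
- sense(): the state, without advancing time (a new reading comes with each control period).
- camera(name): name is "scene" or "top" or "wrist"; returns the picture (420x560x3 uint8, blue, green, red); there is no depth.
- camera_info(name): a dict with "fx", "fy", "cx", "cy" (pixels), "view" (4x4, takes a point from world to camera coordinates). Camera axes: x right, y up, looking along -z (the intrinsics and any distortion apply to the point x, -y, -z); pixel columns grow to the right and rows downward; lengths in m; the calibration is good to about 2 mm. The wrist camera is an equidistant fisheye: a pixel r from the principal point sees the ray r / f radians off the axis. A picture is of the moment at which its call begins: read the wrist's pose just before it. camera_info takes no time and is no camera call; for the wrist camera it gives the pose at the moment of the call.
- sign_off(): hands the job in; it is judged then, once.
The state is a dict: "time": time; "joints": joint angles; "qd": joint speeds; "tau": joint torques, N m; "tcp_pos": TCP position; "orientation": TCP orientation; "contact_force": force on the tool from outside, world axes, zero at the start; "moment": the same for the moment, N m; "grip_width": finger opening in m; "grip_force": force on a finger pad.
Only numpy, scipy, OpenCV 4.12 (cv2) and the standard library are available. Lean on these libraries where they do the work, as an engineer would, in place of code of your own. Each camera call takes 0.05 s, during which the arm holds its last target. There are 200 camera calls.

TASK

Start the hinge-pinning station: press its push button fully down and let it spring back up. Then pick up the loose hinge leaf by its wooden rail, bring its knuckle into the gap between the station's two fixed knuckles with the leaf level, so that all three holes line up for the pin, and finish while still holding it there: still, carried by the gripper alone and not pushed against the station. Leave the other things on the bench where they lie.

Things in the scene. Friction and masses are not known exactly. Their poses are not given: they have to be found in the camera images.
- leaf: Loose hinge leaf, about 0.24 kg: brass plate 4 mm thick, flat on the bench, x -25 to +41.5 mm, 70 mm wide (y), then a 24 mm wide tongue to one knuckle (tube) whose axis is at x = 52, z = 8 mm. A dark wooden rail stands on the plate. Origin: underside of the plate below the rail's centre; z up, +x from rail to knuckle, y along the knuckle. Centre of mass near x = 15, z = 5 mm.
- leaf_rail (a point): Grip point of the loose leaf: centre of its upright wooden rail, 30 mm above the plate's underside and straight above the origin of leaf (same axes). The rail is 18 mm thick (x) by 40 mm long (y) and stands from 4 to 46 mm above the underside.
- leaf_bore (a point): Centre of the loose leaf's knuckle on its bore axis (axes as leaf, so y is the bore axis). The knuckle is 24 mm long, 16 mm outside diameter, with a 9 mm bore.
- station: Pinning station, fixed: steel foot 90 x 130 x 12 mm, dark wooden block 40 (x) x 90 (y) mm, top 60 mm up, with a brass leaf (4 mm thick, 70 mm wide) on it. Two knuckles overhang its front (-x) edge. Origin on the bench below the middle of the gap; z up, y along the bore axis; the loose leaf belongs at -x. At y = 44 to 102 mm a pin feeder, 74 mm tall, has a 5 mm pin on the bore axis.
- fixed_bore (a point): Middle of the 28 mm gap between the two fixed knuckles, on their bore axis, 68 mm above the bench (axes as station). Each is 20 mm long, 16 mm outside, 9 mm bore. With leaf_bore here the plates are level with one another (underside 60 mm up); the play is 2 mm in y and 2.5 mm in x either way. The gap is open above, below and in front: nothing stops or carries the leaf at its height.
- start (a joint): Travel of the station's spring push button in m: 0 up, 0.006 fully down; fully down takes about 5 N and it springs back by itself.
- start_top (a point): Centre of the top face of the push button's round grey cap (30 mm across), which points up, on a grey box 90 x 90 x 35 mm fixed to the bench; it is pressed straight down.
- parts_tray: Black plastic open tray, 70 x 60 x 22 mm. A bystander; origin at the centre of its underside.
- medal: Brass medal, a disc 40 mm across and 6 mm thick. A bystander; origin at the centre of its underside.
- bead_box: White plastic open box, 80 x 80 x 30 mm. A bystander; origin at the centre of its underside.
- spool: Small wooden thread spool, 44 mm across and 44 mm tall, upright. A bystander; origin at the centre of its underside.
- tweezers: Steel tweezers lying flat, 135 mm long, 4 mm thick. A bystander; origin at the centre of its underside.
There are look-alikes about, which are no part of the job. Of the things shaped like the leaf, the brass one is meant.

How it is judged:
By the outcome, as a careful person would: the job done as asked, in the order asked, and still so for the second after the job is handed in, while the arm keeps its last pose, push and grip.
It also fails if it takes over 56 s, if anything falls off the work surface, if the arm or the gripper's body presses on something with over 40 N, if the wrist force passes 120 N, or if a joint passes its speed limit or range.

## Working session

There is one attempt and no reset: what is moved stays moved. The work goes in short steps, Python scripts to look and compute and a tool call to move; the robot and the scene stay as the last step left them, time stands still between calls to the robot, and variables do not carry over. Pictures are saved under pics/ and viewed, at most 10 in all, crops included, and the job is handed in when it is done.

Besides the shell and the picture viewer there is one more tool, called as name(argument=value, ...), one argument or row to a line, values as JSON. send_rows: Moves the arm, as the interface text tells. Its arguments: {"type":"object","properties":{"commands":{"type":"array","items":{"type":"array"}}},"required":["commands"]}

```bash
mkdir -p pics
python3 - <<'E'
from workcell import *
import cv2
for n in("scene","top"):
    cv2.imwrite(f"pics/{n}0.png",camera(n)); i=camera_info(n); print(n,i)
s=sense();print(s)
E
```

```text
scene {'fx': 451.9241720022417, 'fy': 451.9241720022417, 'cx': 284.4870679450322, 'cy': 213.08372951069353, 'view': array([[ 0.28678244,  0.95774633, -0.02185848, -0.09765587],
       [-0.64709564,  0.2104869 ,  0.73277725,  0.29725568],
       [ 0.70641565, -0.19600312,  0.68011742, -1.38606432],
       [ 0.        ,  0.        ,  0.        ,  1.        ]])}
top {'fx': 452.1634906752238, 'fy': 452.1634906752238, 'cx': 275.2355127286767, 'cy': 210.01696325219385, 'view': array([[-0.01347653, -0.99960894,  0.0245021 , -0.03808498],
       [ 0.99475595, -0.01091845,  0.10169257, -0.52472993],
       [-0.10138528,  0.02574407,  0.99451409, -1.00642002],
       [ 0.        ,  0.        ,  0.        ,  1.        ]])}
{'time': 0.1, 'joints': array([ 1.20168244e+00,  2.91201421e-01, -1.54025818e-01,  1.12672524e+00,
       -1.26740368e-05,  1.43151447e+00]), 'qd': array([-0.00103194, -0.0006728 ,  0.00130849,  0.00152899,  0.00032271,
       -0.00099248]), 'tau': array([ 1.71283591e-03, -5.37974954e+01,  3.31921434e+01,  9.24812310e-03,
       -1.46980178e-04,  1.88963554e-05]), 'tcp_pos': array([0.11945122, 0.51082959, 0.23081079]), 'orientation': array([-1.39234610e-04,  1.14663231e-01,  9.93404253e-01, -5.61092185e-04]), 'contact_force': array([0.47936128, 0.02170412, 0.09949701]), 'moment': array([ 0.04345817,  0.00431454, -0.04805456]), 'grip_force': 0.0, 'grip_width': 0.08547204319062424}
```

View pics/scene0.png

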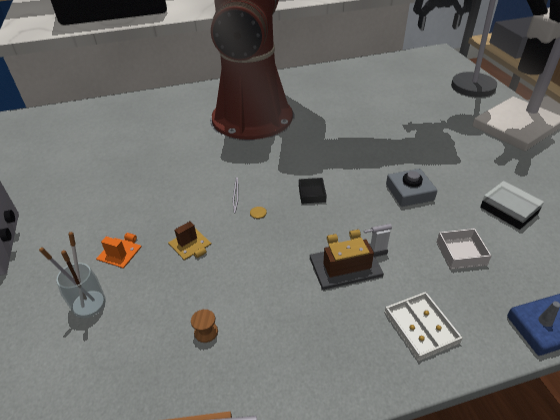

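View pics/top0.png

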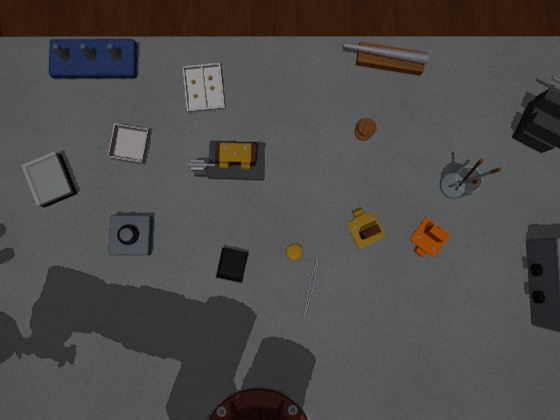

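The top view shows the brass leaf at about (365,229), with its knuckle at (358,212). The station is at (236,160) with its knuckles facing down in the image, and the button box is at (130,234). I'll zoom in on these.

```bash
python3 - <<'E'
import cv2,numpy as np
t=cv2.imread("pics/top0.png");s=cv2.imread("pics/scene0.png")
def c(im,x,y):return cv2.resize(im[y:y+60,x:x+80],(400,300),interpolation=cv2.INTER_CUBIC)
a=np.vstack([np.hstack([c(t,325,200),c(t,190,125)]),np.hstack([c(t,90,205),cv2.resize(s[210:300,300:420],(400,300),interpolation=cv2.INTER_CUBIC)])])
cv2.imwrite("pics/comp.png",a)
E
cat > h.py <<'E'
import numpy as np,cv2
from workcell import *
from scipy.spatial.transform import Rotation as R
def ray(n,u,v,i=None):
    i=i or camera_info(n); V=np.array(i["view"]); a=(u-i["cx"])/i["fx"]; b=(v-i["cy"])/i["fy"]
    if n=="wrist":
        r=np.hypot(a,b)+1e-12; d=np.array([a/r*np.sin(r),-b/r*np.sin(r),-np.cos(r)])
    else: d=np.array([a,-b,-1.])
    return -V[:3,:3].T@V[:3,3], V[:3,:3].T@d
def atz(n,u,v,z,i=None):
    o,d=ray(n,u,v,i); return o+d*(z-o[2])/d[2]
def proj(n,p,i=None):
    i=i or camera_info(n); V=np.array(i["view"]); q=V[:3,:3]@p+V[:3,3]; x,y,z=q[0],-q[1],-q[2]
    if n=="wrist":
        r=np.hypot(x,y)+1e-12; k=np.arctan2(r,z)/r
    else: k=1/z
    return np.array([i["cx"]+i["fx"]*x*k,i["cy"]+i["fy"]*y*k])
def tool():
    s=sense(); q=s["orientation"]; return s["tcp_pos"],R.from_quat([q[1],q[2],q[3],q[0]])
def pose(r): q=r.as_quat(); return q
E
```

```text
(no output)
```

View pics/comp.png

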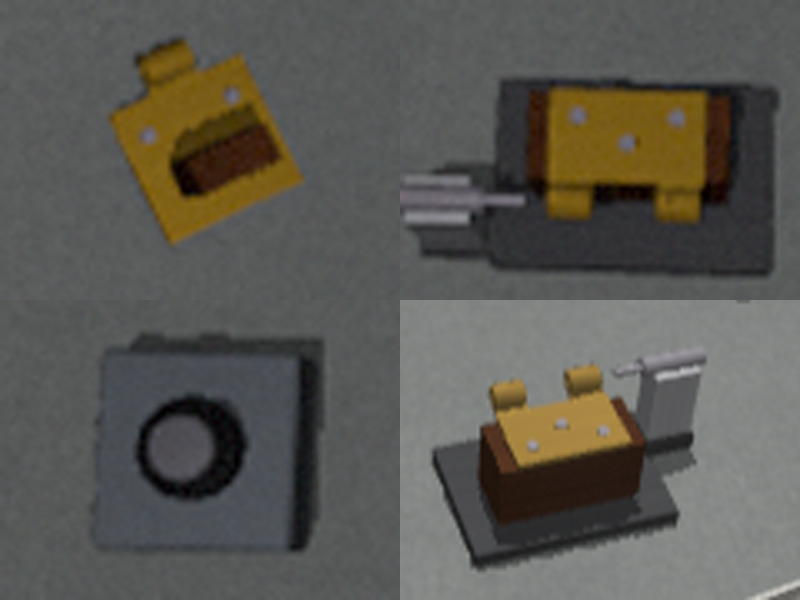

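Run:
```python
from h import *
L=lambda x,y:(325+x/5,200+y/5); S=lambda x,y:(190+(x-400)/5,125+y/5)
C=[atz("top",*L(*p),.004) for p in[(110,115),(242,55),(302,182),(172,242)]]
c=np.mean(C,0); ax=(C[0]+C[1]-C[2]-C[3])/2; ay=(C[0]+C[3]-C[1]-C[2])/2
print("leaf c",c,np.linalg.norm(ax),np.linalg.norm(ay),np.degrees([np.arctan2(ax[1],ax[0]),np.arctan2(-ay[0],ay[1])]))
th=np.arctan2(ax[1],ax[0])
u=np.array([np.cos(th),np.sin(th)]); print("leaf origin",c[:2]-.00825*u,"bore",c[:2]+.04375*u, "knuckle top px",atz("top",*L(168,60),.016))
K=[atz("top",*S(*p),.074) for p in[(570,205),(679,207)]]; d=K[0]-K[1]
F=[atz("top",*S(*p),.012) for p in[(502,80),(775,87),(772,272),(495,265)]]
print("knuckles",K,"mean",np.mean(K,0),"len",np.linalg.norm(d),"yaw",np.degrees(np.arctan2(-d[0],d[1])))
f=(F[0]+F[3]-F[1]-F[2])/2;print("foot",np.mean(F,0),"yaw",np.degrees(np.arctan2(-f[0],f[1])),np.linalg.norm(f),np.linalg.norm((F[0]+F[1]-F[2]-F[3])/2))
P=[atz("top",*S(*p),.062) for p in[(548,88),(708,92)]];f=P[0]-P[1];print("plate",P,np.degrees(np.arctan2(-f[0],f[1])))
for z in(.05,.055,.06,.065,.07):
    p=atz("top",126,234.4,z); print(z,p,proj("scene",p))
# box corners top
B=[atz("top",90+x/5,205+(y-300)/5,.035) for x,y in[(105,352),(300,352),(295,548),(97,548)]]
print("box",np.mean(B,0))
print(tool()[1].as_matrix(), camera_info("wrist"))
```

```text
leaf c [ 0.47808714 -0.25754417  0.004     ] 0.06545112210326635 0.06826642312468384 [24.03172726 23.60584582]
leaf origin [ 0.47055225 -0.26090392] bore [ 0.51804489 -0.23972731] knuckle top px [ 0.51862001 -0.23821809  0.016     ]
knuckles [array([0.61792427, 0.06802797, 0.074     ]), array([0.61662209, 0.02018837, 0.074     ])] mean [0.61727318 0.04410817 0.074     ] len 0.04785732089079741 yaw -1.5591879544753278
foot [0.64417579 0.0425092  0.012     ] yaw -1.95572284823449 0.1285988583130185 0.0880988206200383
plate [array([0.67355923, 0.07878667, 0.062     ]), array([0.67121391, 0.00732325, 0.062     ])] -1.8796855547149356
0.05 [0.47146979 0.28599918 0.05      ] [414.95961701 175.66756654]
0.055 [0.47121092 0.28448758 0.055     ] [414.69950483 174.06316668]
0.06 [0.47095206 0.28297599 0.06      ] [414.43768102 172.44820936]
0.065 [0.4706932  0.28146439 0.065     ] [414.17412865 170.82259001]
0.07 [0.47043434 0.2799528  0.07      ] [413.90883053 169.18620272]
box [0.47099086 0.28190822 0.035     ]
[[-9.73704648e-01  2.27813726e-01 -4.05305794e-04]
 [ 2.27814039e-01  9.73704057e-01 -1.08285254e-03]
 [ 1.47959223e-04 -1.14671291e-03 -9.99999332e-01]] {'fx': 325.19226210127806, 'fy': 325.19226210127806, 'cx': 276.92575228799944, 'cy': 215.25531090311662, 'view': array([[ 2.27266549e-01,  9.73832213e-01, -8.57923098e-04,
        -5.24636754e-01],
       [-9.31633133e-01,  2.17161709e-01, -2.91376900e-01,
         3.88227653e-02],
       [-2.83565904e-01,  6.70194920e-02,  9.56607948e-01,
        -3.80105926e-01],
       [ 0.00000000e+00,  0.00000000e+00,  0.00000000e+00,
         1.00000000e+00]])}
```

send_rows(
  commands=[
    [[0,0,0],[-36,-13,5],-1],
    [[0,0,0],[-36,-13,5],-1],
    [[0,0,0],[-36,-13,5],-1],
    [[0,0,0],[-36,-13,5],-1],
    [[0,0,0],[-36,-13,5],-1],
    [[0,0,0],[-36,-13,5],-1],
    [[0,0,0],[-36,-13,5],-1],
    [[0,0,0],[-36,-13,5],-1],
  ],
)

```text
time: 0.77
tcp_pos: [0.3775, 0.3429, 0.1909]
orientation: [-0.0, 0.115, 0.993, -0.0]
contact_force: [0.4, 1.0, -0.1]
grip_width: 0.0005
grip_force: 0.0
```

send_rows(
  commands=[
    [[0,0,0],[-35,-13,5],-1],
    [[0,0,0],[-35,-13,5],-1],
    [[0,0,0],[-35,-13,5],-1],
    [[0,0,0],[0,0,20],-1],
    [[0,0,0],[0,0,20],-1],
    [[0,0,0],[0,0,0],-1],
    [[0,0,0],[0,0,0],-1],
  ],
)

```text
time: 1.35
tcp_pos: [0.4687, 0.282, 0.1356]
orientation: [-0.001, 0.115, 0.993, -0.001]
contact_force: [-0.4, 0.6, 0.2]
grip_width: -0.0
grip_force: 0.0
```

Run:
```python
from h import *
p,r=tool(); print(p,r.as_matrix().round(4), sense()["contact_force"],sense()["joints"])
print("tool d to button@.06",1e3*r.inv().apply(np.array([.471,.2825,.06])-p))
i=camera_info("wrist"); im=camera("wrist"); cv2.imwrite("pics/w1.png",im); print(proj("wrist",np.array([.471,.2825,.06]),i),proj("wrist",p,i))
```

```text
[0.46869226 0.28195317 0.13555972] [[-0.9737  0.2279 -0.0026]
 [ 0.2279  0.9737 -0.0011]
 [ 0.0023 -0.0017 -1.    ]] [-0.4230304   0.62574324  0.22370227] [ 4.07897741e-01  4.05625270e-01 -2.49338871e-01  9.18708876e-01
 -6.89581028e-07  6.37835470e-01]
tool d to button@.06 [-2.2969537   1.18787728 75.55269128]
[278.24130722 227.784894  ] [276.47306166 273.47698938]
```

View pics/w1.png

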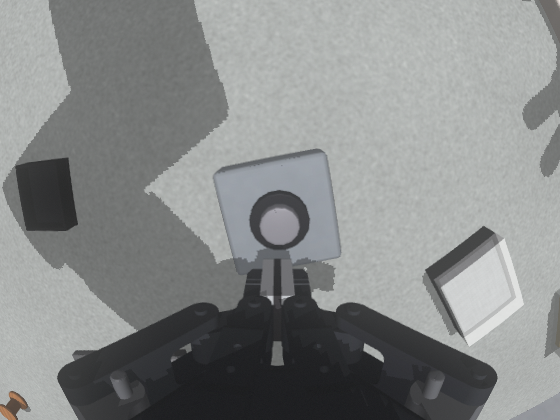

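The cap is at (280,225), against a predicted (278,228), so I can descend.

send_rows(
  commands=[
    [[0,0,0],[-3,1,25],-1],
    [[0,0,0],[0,0,25],-1],
    [[0,0,0],[0,0,14],-1],
    [[0,0,0],[0,0,0],-1],
    [[0,0,0],[0,0,0],-1],
  ],
)

```text
time: 1.82
tcp_pos: [0.4729, 0.2832, 0.0732]
orientation: [0.0, 0.114, 0.993, 0.0]
contact_force: [-0.8, -0.1, 1.1]
grip_width: 0.0001
grip_force: 0.0
```

send_rows(
  commands=[
    [[0,0,0],[0,0,3],-1],
    [[0,0,0],[0,0,3],-1],
    [[0,0,0],[0,0,0],-1],
  ],
)

```text
time: 2.07
tcp_pos: [0.4733, 0.283, 0.0669]
orientation: [0.001, 0.115, 0.993, 0.0]
contact_force: [-0.1, 0.5, -0.0]
grip_width: -0.0001
grip_force: 0.0
```

send_rows(
  commands=[
    [[0,0,0],[0,0,3],-1],
    [[0,0,0],[0,0,3],-1],
    [[0,0,0],[0,0,0],-1],
  ],
)

```text
time: 2.32
tcp_pos: [0.4726, 0.2826, 0.0599]
orientation: [-0.0, 0.115, 0.993, -0.0]
contact_force: [0.4, 0.0, -0.2]
grip_width: 0.0
grip_force: 0.0
```

send_rows(
  commands=[
    [[0,0,0],[0,0,2],-1],
    [[0,0,0],[0,0,0],-1],
  ],
)

```text
time: 2.48
tcp_pos: [0.4727, 0.2826, 0.058]
orientation: [-0.0, 0.115, 0.993, -0.0]
contact_force: [-0.2, 0.5, -0.5]
grip_width: 0.0001
grip_force: 0.0
```

send_rows(
  commands=[
    [[0,0,0],[0,0,2],-1],
    [[0,0,0],[0,0,0],-1],
  ],
)

```text
time: 2.65
tcp_pos: [0.4729, 0.2828, 0.0562]
orientation: [0.0, 0.115, 0.993, 0.0]
contact_force: [-0.2, 0.1, 2.8]
grip_width: 0.0003
grip_force: 0.9
```

send_rows(
  commands=[
    [[0,0,0],[0,0,2],-1],
    [[0,0,0],[0,0,2],-1],
    [[0,0,0],[0,0,0],-1],
  ],
)

```text
time: 2.9
tcp_pos: [0.4729, 0.2828, 0.0522]
orientation: [0.0, 0.115, 0.993, 0.0]
contact_force: [-0.5, -0.8, 4.3]
grip_width: -0.0002
grip_force: 2.1
```

send_rows(
  commands=[
    [[0,0,0],[0,0,1.5],-1],
    [[0,0,0],[0,0,0],-1],
  ],
)

```text
time: 3.07
tcp_pos: [0.473, 0.2828, 0.0511]
orientation: [0.0, 0.115, 0.993, 0.0]
contact_force: [-0.6, -0.2, 6.2]
grip_width: 0.0
grip_force: 2.9
```

send_rows(
  commands=[
    [[0,0,0],[0,0,1],-1],
    [[0,0,0],[0,0,0],-1],
  ],
)

```text
time: 3.23
tcp_pos: [0.473, 0.2828, 0.0509]
orientation: [0.0, 0.115, 0.993, 0.0]
contact_force: [-3.7, -1.7, 15.9]
grip_width: 0.0
grip_force: 7.9
```

send_rows(
  commands=[
    [[0,0,0],[0,0,0.5],-1],
    [[0,0,0],[0,0,0],-1],
  ],
)

```text
time: 3.4
tcp_pos: [0.4731, 0.2828, 0.0508]
orientation: [0.001, 0.115, 0.993, 0.0]
contact_force: [-4.9, -3.6, 20.9]
grip_width: 0.0001
grip_force: 10.6
```

The button bottomed out at 21 N with 6 mm of travel. I'll lift, turn and go to the leaf.

send_rows(
  commands=[
    [[0,0,0],[0,0,-15],-1],
    [[0,0,0],[0,0,-35],-1],
    [[0,0,0],[0,0,-35],-1],
    [[0,0,0],[0,0,-35],-1],
    [[0,0,0.115],[0,0,-30],1],
    [[0,0,0.115],[0,0,0],1],
    [[0,0,0.115],[0,0,0],1],
    [[0,0,0.115],[0,0,0],1],
  ],
)

```text
time: 4.07
tcp_pos: [0.4731, 0.2829, 0.1997]
orientation: [0.0, 0.341, 0.94, 0.0]
contact_force: [-0.5, -0.4, 0.3]
grip_width: 0.0482
grip_force: 0.0
```

send_rows(
  commands=[
    [[0,0,0.115],[0,0,0],1],
    [[0,0,0.115],[0,0,0],1],
    [[0,0,0.115],[0,0,0],1],
    [[0,0,0.115],[0,0,0],1],
    [[0,0,0],[-35.4,-16,0],1],
    [[0,0,0],[-35.4,-16,0],1],
    [[0,0,0],[-35.4,-16,0],1],
    [[0,0,0],[-35.4,-16,0],1],
  ],
)

```text
time: 4.73
tcp_pos: [0.4717, 0.126, 0.199]
orientation: [-0.0, 0.543, 0.84, -0.0]
contact_force: [1.0, -0.3, -0.6]
grip_width: 0.0854
grip_force: 0.0
```

send_rows(
  commands=[
    [[0,0,0],[-35.4,-16,0],1],
    [[0,0,0],[-35.4,-16,0],1],
    [[0,0,0],[-35.4,-16,0],1],
    [[0,0,0],[-35.4,-16,0],1],
    [[0,0,0],[-35.4,-16,0],1],
    [[0,0,0],[-35.4,-16,0],1],
    [[0,0,0],[-35.4,-16,0],1],
    [[0,0,0],[-35.4,-16,0],1],
  ],
)

```text
time: 5.4
tcp_pos: [0.4707, -0.1853, 0.1992]
orientation: [-0.0, 0.544, 0.839, 0.0]
contact_force: [1.3, 0.8, 0.1]
grip_width: 0.0859
grip_force: 0.0
```

send_rows(
  commands=[
    [[0,0,0],[-35.4,-16,10],1],
    [[0,0,0],[-35.4,-16,10],1],
    [[0,0,0],[0,0,0],1],
    [[0,0,0],[0,0,0],1],
  ],
)

```text
time: 5.73
tcp_pos: [0.4701, -0.2627, 0.1781]
orientation: [-0.001, 0.545, 0.838, 0.0]
contact_force: [-1.0, 0.5, 0.2]
grip_width: 0.0853
grip_force: 0.0
```

Run:
```python
from h import *
p,r=tool(); print(p,r.as_matrix().round(4))
i=camera_info("wrist"); im=camera("wrist"); cv2.imwrite("pics/w2.png",cv2.resize(im,(800,600)))
th=np.radians(23.8);M=np.array([[np.cos(th),-np.sin(th),0],[np.sin(th),np.cos(th),0],[0,0,1]]);o=np.array([.4706,-.2609,0])
for q in[(41.5,35,4),(41.5,-35,4),(-25,35,4),(-25,-35,4),(52,0,16),(9,20,46),(9,-20,46),(-9,20,46),(-9,-20,46)]: print(q,(proj("wrist",o+M@(np.array(q)/1e3),i)*[800/560,600/420]).round(1))
```

```text
[ 0.47009179 -0.26271208  0.17813474] [[-4.057e-01  9.140e-01 -1.400e-03]
 [ 9.140e-01  4.057e-01  1.100e-03]
 [ 1.600e-03 -9.000e-04 -1.000e+00]]
(41.5, 35, 4) [457.1 226.1]
(41.5, -35, 4) [453.7 322.5]
(-25, 35, 4) [360.5 225.5]
(-25, -35, 4) [362.  322.3]
(52, 0, 16) [472.9 279.5]
(9, 20, 46) [411.9 258.3]
(9, -20, 46) [411.1 321.2]
(-9, 20, 46) [382.  258.2]
(-9, -20, 46) [382.4 321.1]
```

View pics/w2.png

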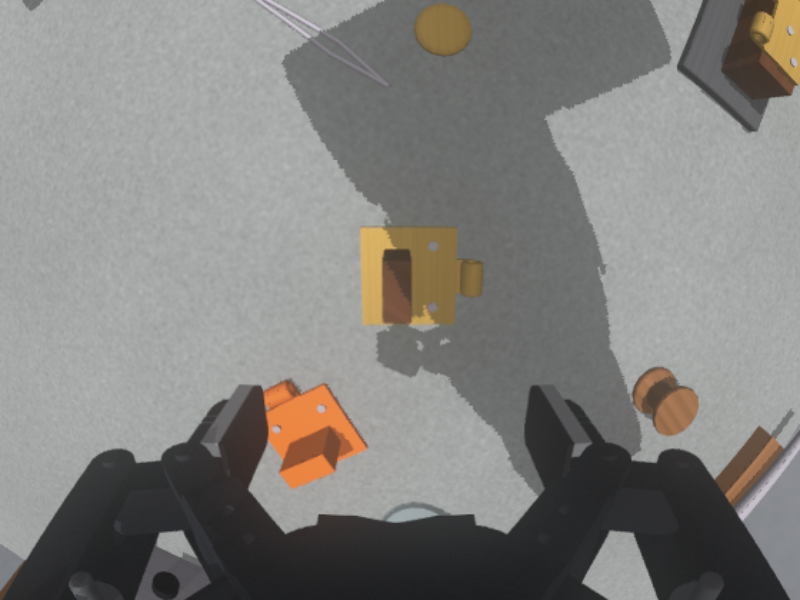

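The leaf is where predicted: plate corners at (360,227) and (457,325), within about 1 px, and the yaw matches. I'll descend and grip.

send_rows(
  commands=[
    [[0,0,0],[0.5,1,35],1],
    [[0,0,0],[0,0,35],1],
    [[0,0,0],[0,0,35],1],
    [[0,0,0],[0,0,30],1],
    [[0,0,0],[0,0,15],1],
    [[0,0,0],[0,0,7],1],
    [[0,0,0],[0,0,0],1],
    [[0,0,0],[0,0,0],1],
  ],
)

```text
time: 6.45
tcp_pos: [0.4723, -0.2599, 0.0232]
orientation: [0.0, 0.543, 0.84, 0.0]
contact_force: [0.1, -1.0, 1.4]
grip_width: 0.0856
grip_force: 0.0
```

send_rows(
  commands=[
    [[0,0,0],[0,-1.5,6],1],
    [[0,0,0],[0,0,5.5],1],
    [[0,0,0],[0,0,0],1],
    [[0,0,0],[0,0,0],1],
  ],
)

```text
time: 6.78
tcp_pos: [0.4702, -0.2609, 0.0109]
orientation: [0.0, 0.544, 0.839, 0.0]
contact_force: [0.8, -0.2, -0.3]
grip_width: 0.0855
grip_force: 0.0
```

send_rows(
  commands=[
    [[0,0,0],[0,0,0],0.2],
    [[0,0,0],[0,0,0],-0.2],
    [[0,0,0],[0,0,0],-0.4],
    [[0,0,0],[0,0,0],-0.6],
    [[0,0,0],[0,0,0],-1],
    [[0,0,0],[0,0,0],-1],
    [[0,0,0],[0,0,0],-1],
    [[0,0,0],[0,0,0],-1],
  ],
)

```text
time: 7.45
tcp_pos: [0.4703, -0.261, 0.011]
orientation: [0.0, 0.544, 0.839, -0.0]
contact_force: [-0.3, 0.0, 3.8]
grip_width: 0.0174
grip_force: 59.4
```

send_rows(
  commands=[
    [[0,0,0],[0,0,-10],-1],
    [[0,0,0],[0,0,-20],-1],
    [[0,0,0],[0,0,-25],-1],
    [[0,0,0],[0,0,-25],-1],
    [[0,0,0.112],[0,0,-10],-1],
    [[0,0,0.112],[0,0,0],-1],
    [[0,0,0.112],[0,0,0],-1],
    [[0,0,0.112],[0,0,0],-1],
  ],
)

```text
time: 8.12
tcp_pos: [0.4701, -0.2606, 0.1014]
orientation: [-0.0, 0.718, 0.696, 0.0]
contact_force: [-0.2, -0.5, -2.7]
grip_width: 0.0173
grip_force: 58.9
```

send_rows(
  commands=[
    [[0,0,0],[20,2,0],-1],
    [[0,0,0],[30,4,0],-1],
    [[0,0,0],[35,4,0],-1],
    [[0,0,0],[35,4,0],-1],
    [[0,0,0],[35,4,0],-1],
    [[0,0,0],[35,4,0],-1],
    [[0,0,0],[35,4,0],-1],
    [[0,0,0],[35,4,0],-1],
  ],
)

```text
time: 8.78
tcp_pos: [0.5069, 0.0, 0.1012]
orientation: [-0.0, 0.717, 0.697, -0.0]
contact_force: [1.5, 0.2, -2.3]
grip_width: 0.0174
grip_force: 58.9
```

send_rows(
  commands=[
    [[0,0,0],[30,4,0],-1],
    [[0,0,0],[19,2,0],-1],
    [[0,0,0],[0,0,0],-1],
    [[0,0,0],[0,0,0],-1],
    [[0,0,0],[0,0,0],-1],
  ],
)

```text
time: 9.2
tcp_pos: [0.5143, 0.0467, 0.1009]
orientation: [-0.0, 0.717, 0.698, -0.0]
contact_force: [-0.0, 0.1, -3.0]
grip_width: 0.0172
grip_force: 58.9
```

Run:
```python
from h import *
p,r=tool(); print(p,r.as_matrix().round(4),sense()["contact_force"],sense()["moment"])
i=camera_info("wrist"); im=camera("wrist")
t=camera("top"); s=camera("scene")
cv2.imwrite("pics/w3_raw.png",im);cv2.imwrite("pics/t3_raw.png",t);cv2.imwrite("pics/s3_raw.png",s)
f=lambda a,x,y,w,h:cv2.resize(a[y:y+h,x:x+w],(400,300),interpolation=cv2.INTER_CUBIC)
cv2.imwrite("pics/c3.png",np.vstack([np.hstack([f(im,0,0,560,420),f(im,180,120,240,180)]),np.hstack([f(t,180,110,120,90),f(s,270,180,160,120)])]))
print(proj("wrist",np.array([.6172,.0441,.068]),i))
```

```text
[0.51425657 0.04665768 0.10088255] [[ 2.680e-02  9.996e-01 -5.000e-04]
 [ 9.996e-01 -2.680e-02 -3.000e-04]
 [-3.000e-04 -5.000e-04 -1.000e+00]] [-0.01615611  0.11902708 -2.95878338] [ 0.00129675  0.01562688 -0.0795067 ]
[436.96822057 245.82751261]
```

View pics/c3.png

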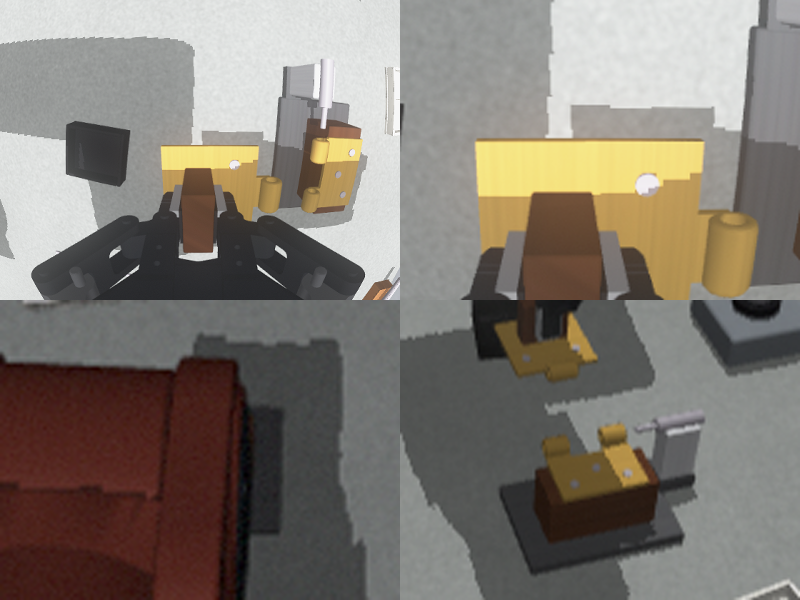

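The leaf is held level in the wrist view, and both fixed knuckles are visible. I'll go to final height just in front of the gap and measure there.

send_rows(
  commands=[
    [[0,0,0],[0,12,10],-1],
    [[0,0,0],[0,13,10],-1],
    [[0,0,0],[0,0,10],-1],
    [[0,0,0],[0,0,0],-1],
    [[0,0,0],[0,0,0],-1],
    [[0,0,0],[0,0,0],-1],
  ],
)

```text
time: 9.85
tcp_pos: [0.5389, 0.0461, 0.071]
orientation: [-0.0, 0.717, 0.697, -0.0]
contact_force: [-1.0, -0.7, -2.5]
grip_width: 0.0173
grip_force: 59.1
```

Run:
```python
from h import *
p,r=tool(); print(p,r.as_matrix().round(4))
i=camera_info("wrist"); im=camera("wrist"); import pickle; pickle.dump((i,p,r.as_matrix()),open("w4.pkl","wb"))
cv2.imwrite("pics/w4_raw.png",im)
cv2.imwrite("pics/w4.png",cv2.resize(im[150:300,320:520],(800,600),interpolation=cv2.INTER_CUBIC))
V=i["view"]; print("cam",-V[:3,:3].T@V[:3,3])
s=camera("scene"); cv2.imwrite("pics/s4.png",cv2.resize(s[195:285,300:420],(800,600),interpolation=cv2.INTER_CUBIC))
```

```text
[0.53887352 0.04610495 0.07096989] [[ 2.740e-02  9.996e-01 -8.000e-04]
 [ 9.996e-01 -2.740e-02  0.000e+00]
 [ 0.000e+00 -8.000e-04 -1.000e+00]]
cam [0.54151582 0.120423   0.2146369 ]
```

View pics/w4.png

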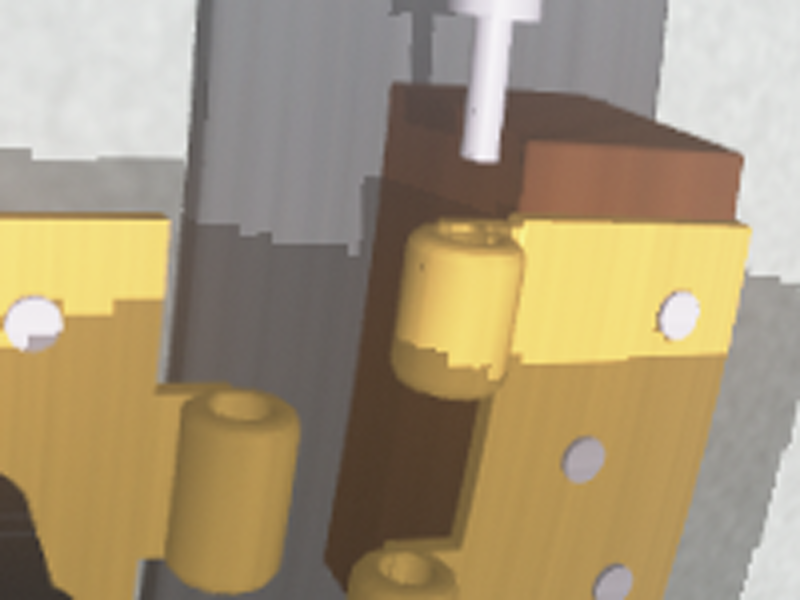

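View pics/s4.png

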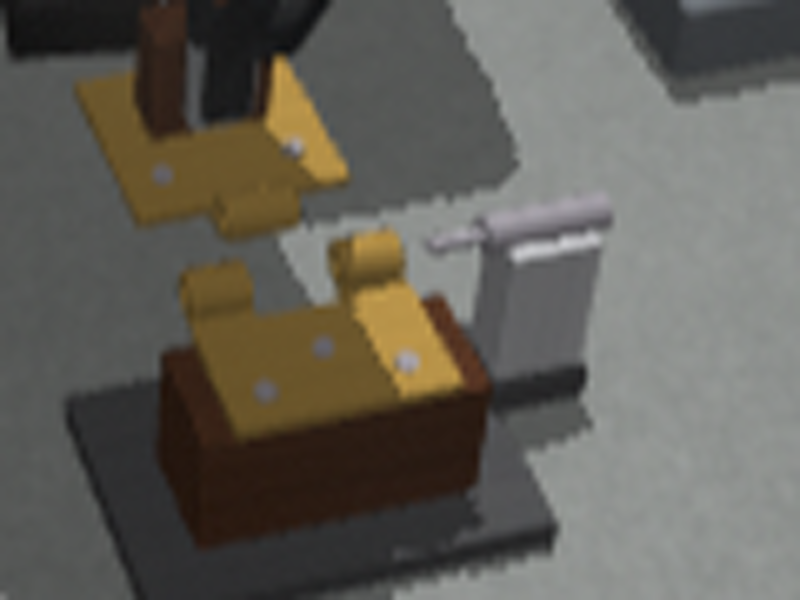

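Run:
```python
from h import *
import pickle
i,p,M=pickle.load(open("w4.pkl","rb"))
g=lambda u,v,z=.068:atz("wrist",320+u/4,150+v/4,z,i)
l=g(240,406); a=g(470,237); b=g(408,568)
d=a-b; print("leaf+12",l,"fix+34",a,"fix-14",b,"len",np.linalg.norm(d),"yaw",np.degrees(np.arctan2(-d[0],d[1])))
u=d/np.linalg.norm(d)
print("gap mid",b+.014*u,a-.034*u,"leaf bore seen",l-.012*M[:,0])
# expected leaf
lo=p-[0,0,.011]; print("leaf bore from tcp",lo+.052*M[:,1]+[0,0,.008])
def px(q): q=proj("wrist",q,i); return (q-[320,150])*4
bore=l-.012*M[:,0]
for q in[(41.5,35,4),(52+8,12,8),(52+8,-12,8),(52-8,12,8),(52,12,8),(52,-12,16)]:
    w=lo+M[:,1]*q[0]/1e3+M[:,0]*q[1]/1e3+np.array([0,0,q[2]/1e3]);print("leaf",q,px(w).round())
c=np.array([.6172,.0441,0]);t=np.radians(-1.8);X=np.array([np.cos(t),np.sin(t),0]);Y=np.array([-np.sin(t),np.cos(t),0])
for q in[(0,34,68),(0,14,76),(0,-14,68),(8,35,64),(48,35,64),(-2,45,60),(0,44,68)]:
    w=c+X*q[0]/1e3+Y*q[1]/1e3+np.array([0,0,q[2]/1e3]);print("st",q,px(w).round())
```

```text
leaf+12 [0.59200185 0.05517111 0.068     ] fix+34 [0.62224282 0.07681203 0.068     ] fix-14 [0.6201715  0.02874162 0.068     ] len 0.04811502015040035 yaw -2.4673089728964857
gap mid [0.62077419 0.04272864 0.068     ] [0.62077915 0.04284355 0.068     ] leaf bore seen [0.59167247 0.04317563 0.06799986]
leaf bore from tcp [0.59085391 0.04467767 0.06792855]
leaf (41.5, 35, 4) [163. 210.]
leaf (60, 12, 8) [293. 394.]
leaf (60, -12, 8) [269. 557.]
leaf (44, 12, 8) [175. 396.]
leaf (52, 12, 8) [235. 395.]
leaf (52, -12, 16) [229. 591.]
st (0, 34, 68) [444. 228.]
st (0, 14, 76) [448. 399.]
st (0, -14, 68) [388. 562.]
st (8, 35, 64) [484. 213.]
st (48, 35, 64) [713. 218.]
st (-2, 45, 60) [414. 130.]
st (0, 44, 68) [454. 151.]
```

send_rows(
  commands=[
    [[0,0,0.007],[0.8,0,0],-1],
    [[0,0,0],[0,6,0],-1],
    [[0,0,0],[0,6,0],-1],
    [[0,0,0],[0,6,0],-1],
    [[0,0,0],[0,5,0],-1],
    [[0,0,0],[0,3,0],-1],
    [[0,0,0],[0,0,0],-1],
    [[0,0,0],[0,0,0],-1],
  ],
)

```text
time: 10.62
tcp_pos: [0.5656, 0.0463, 0.0706]
orientation: [-0.0, 0.719, 0.695, -0.0]
contact_force: [-0.6, 0.1, -3.4]
grip_width: 0.0174
grip_force: 59.2
```

Run:
```python
from h import *
p,r=tool(); print(p,r.as_matrix().round(4),sense()["contact_force"])
i=camera_info("wrist"); im=camera("wrist"); import pickle; pickle.dump((i,p,r.as_matrix()),open("w5.pkl","wb"))
cv2.imwrite("pics/w5.png",cv2.resize(im[150:300,300:500],(800,600),interpolation=cv2.INTER_CUBIC))
s=camera("scene"); cv2.imwrite("pics/s5.png",cv2.resize(s[205:280,310:410],(800,600),interpolation=cv2.INTER_CUBIC))
```

```text
[0.56556175 0.04626615 0.07059521] [[ 3.390e-02  9.994e-01 -5.000e-04]
 [ 9.994e-01 -3.390e-02 -0.000e+00]
 [-0.000e+00 -4.000e-04 -1.000e+00]] [-0.63391326  0.14744794 -3.38577766]
```

View pics/w5.png

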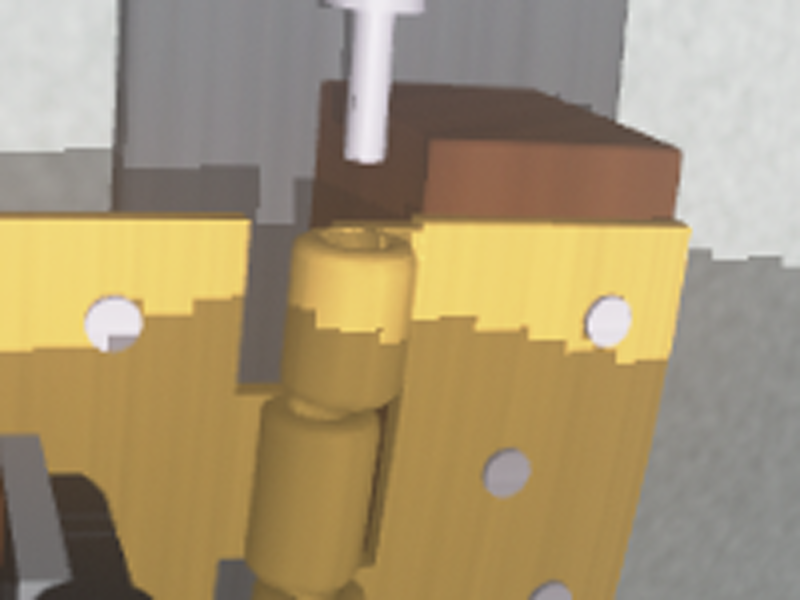

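Run:
```python
from h import *
import pickle
for f,off,L,S,m in[("w4.pkl",(320,150),[(168,215),(161,386),(147,557)],[(748,228),(727,350),(667,600)],(470,237)),("w5.pkl",(300,150),[(250,218),(238,387),(217,560)],[(689,228),(667,360),(619,600)],(357,238))]:
    i,p,M=pickle.load(open(f,"rb"))
    g=lambda q,z:atz("wrist",off[0]+q[0]/4,off[1]+q[1]/4,z,i)
    print("tool yaw",np.degrees(np.arctan2(M[1,1],M[0,1])),"tcp",p[:2])
    zl=p[2]-.011
    for n,P,z in(("leaf",L,zl+.004),("st",S,.064)):
        W=np.array([g(q,z) for q in P]); print(n,W[:,:2].round(4).tolist(),[round(np.degrees(np.arctan2(-(W[a]-W[b])[0],(W[a]-W[b])[1])),2) for a,b in((0,1),(1,2),(0,2))])
    lc=g(L[0],zl+.004); print("bore from plate corner",lc+(M[:,1]*10.5-M[:,0]*35)/1e3, "station mouth",g(m,.068)-.034*np.array([.035,.9994,0]))
    c=np.array([.6208,.0428,0])
    for yaw in(-1.8,-2.5):
        t=np.radians(yaw);X=np.array([np.cos(t),np.sin(t),0]);Y=np.array([-np.sin(t),np.cos(t),0])
        for nm,c,yy in(("fix",np.array([.6208,.0428,0]),((14,34),(-14,-34))),("leaf",p+.052*X-.001*Y,((12,-12),))):
          for y0,y1 in yy:
            pts=[]
            for y in (y0,y1):
                q=np.array([proj("wrist",c*[1,1,0]+Y*y/1e3+X*.008*np.cos(k)+np.array([0,0,.068+.008*np.sin(k)]),i) for k in np.linspace(0,6.28,40)]); q=(q-off)*4
                pts.append((y,q[:,0].min().round(),q[:,0].max().round(),q[:,1].min().round(),q[:,1].max().round()))
            print(nm,yaw,pts)
```

```text
tool yaw -1.5728350097386077 tcp [0.53887352 0.04610495]
leaf [[0.582, 0.0794], [0.5824, 0.0567], [0.5823, 0.0315]] [np.float64(0.85), np.float64(-0.15), np.float64(0.32)]
st [[0.6736, 0.076], [0.6736, 0.0572], [0.6733, 0.0141]] [np.float64(-0.1), np.float64(-0.4), np.float64(-0.31)]
bore from plate corner [0.59156811 0.04407758 0.06396112] station mouth [0.62105282 0.04283243 0.068     ]
fix -1.8 [(14, np.float64(387.0), np.float64(503.0), np.float64(361.0), np.float64(407.0)), (34, np.float64(408.0), np.float64(527.0), np.float64(221.0), np.float64(255.0))]
fix -1.8 [(-14, np.float64(355.0), np.float64(463.0), np.float64(540.0), np.float64(597.0)), (-34, np.float64(330.0), np.float64(434.0), np.float64(654.0), np.float64(716.0))]
leaf -1.8 [(12, np.float64(172.0), np.float64(296.0), np.float64(381.0), np.float64(430.0)), (-12, np.float64(153.0), np.float64(270.0), np.float64(539.0), np.float64(599.0))]
fix -2.5 [(14, np.float64(389.0), np.float64(503.0), np.float64(361.0), np.float64(406.0)), (34, np.float64(411.0), np.float64(530.0), np.float64(221.0), np.float64(255.0))]
fix -2.5
[... 1091 characters left out ...]
eaf -1.8 [(12, np.float64(253.0), np.float64(377.0), np.float64(379.0), np.float64(429.0)), (-12, np.float64(235.0), np.float64(352.0), np.float64(539.0), np.float64(598.0))]
fix -2.5 [(14, np.float64(280.0), np.float64(403.0), np.float64(370.0), np.float64(418.0)), (34, np.float64(296.0), np.float64(424.0), np.float64(224.0), np.float64(260.0))]
fix -2.5 [(-14, np.float64(255.0), np.float64(370.0), np.float64(555.0), np.float64(615.0)), (-34, np.float64(236.0), np.float64(346.0), np.float64(671.0), np.float64(736.0))]
leaf -2.5 [(12, np.float64(253.0), np.float64(377.0), np.float64(384.0), np.float64(433.0)), (-12, np.float64(233.0), np.float64(350.0), np.float64(543.0), np.float64(602.0))]
```

send_rows(
  commands=[
    [[0,0,0],[0,1,-0.4],-1],
    [[0,0,0],[0,1,0],-1],
    [[0,0,0],[0,0,0],-1],
    [[0,0,0],[0,0,0],-1],
    [[0,0,0],[0,0,0],-1],
    [[0,0,0],[0,0,0],-1],
  ],
)

```text
time: 11.22
tcp_pos: [0.5675, 0.0462, 0.0712]
orientation: [-0.0, 0.719, 0.695, -0.0]
contact_force: [0.0, -0.0, -3.1]
grip_width: 0.0172
grip_force: 59.2
```

Run:
```python
from h import *
p,r=tool(); s0=sense(); print(p,np.degrees(np.arctan2(*r.as_matrix()[:2,1][::-1])),s0["contact_force"],s0["moment"],s0["qd"].round(3))
im=camera("wrist"); s=camera("scene")
a=cv2.resize(im[160:300,310:420],(400,509),interpolation=cv2.INTER_CUBIC); b=cv2.resize(s[205:264,315:361],(400,509),interpolation=cv2.INTER_CUBIC)
cv2.imwrite("pics/f.png",np.hstack([a,b]))
```

```text
[0.56752697 0.04620425 0.0712042 ] -1.9481597603397172 [ 0.04031614 -0.01810273 -3.05969661] [-0.02365356  0.01019028 -0.04913792] [ 0.001  0.001 -0.001 -0.    -0.002  0.001]
```

View pics/f.png

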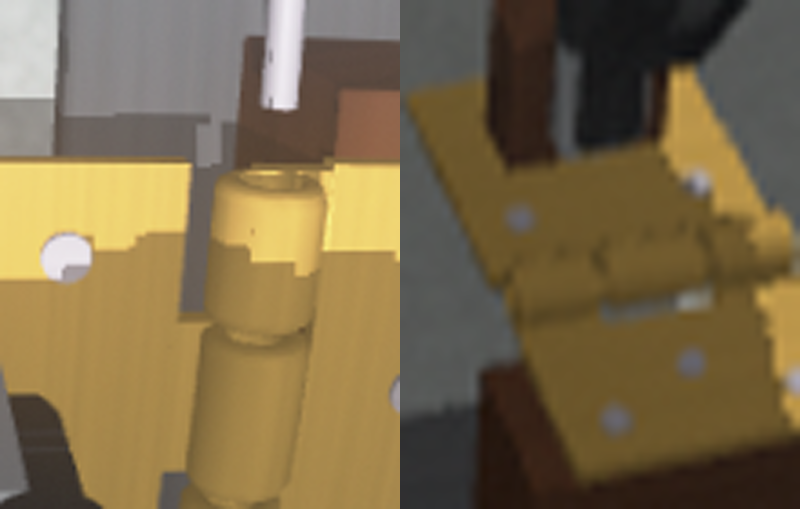

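The leaf knuckle sits in the gap, in line with both fixed knuckles in each view. The force reading is only the leaf's weight, about 3 N with no side load, so I'm handing in.

```bash
python3 -c "
from workcell import *
print(sign_off())"
```

```text
the job is handed in; nothing more can be done
None
```

I pressed the button to its stop and released it (not checked by camera that it sprang back), then handed in with the brass leaf held still and level, its knuckle in line between the fixed knuckles to within about 1 mm and no side load.

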